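# Load a fresh bobbin under the friction-slid cover of a hook box

## Robot

A 7-joint arm with a two-finger parallel gripper is mounted at the origin on the work surface. World frame = base frame: x ahead of the robot, y to its left, z up, the work surface at z = 0. Lengths are in m, angles in rad, forces in N, time in s.
With the tool pointing down it reaches from about 0.4 to 0.85 m from the base axis. Payload 4.5 kg.
Tool frame: the origin (TCP) lies on the centre line of the jaws, within the pads' length; the fingertips stand r.tips_ahead ahead of it and the grasp point (between the pads) is the TCP (r.tips_ahead is the distance from the TCP to the fingertips, in m); z points along the fingers, y is the direction in which the jaws open and shut (so a half turn about z gives the same grasp; the last joint's range is limited). The gripper opens to 88 mm and grips with 3 to 60 N. Pads are 18 mm wide; open, the fingers measure 123 mm over their backs; the gripper's body (75 mm by 187 mm) begins 45 mm behind the grasp point.
Start: joints at [1.15, 0.689, -0.195, 1.565, 0.157, 0.902, -0.215], TCP at [0.275, -0.561, 0.258] pointing down, gripper open.
Joint ranges: [-3.01, 3.01], [-0.46, 2.08], [-1.47, 1.51], [0.13, 2.56], [-1, 4.14], [0.04, 2.09], [-2.66, 2.66]. Speed limits (rad/s): [2.57, 2.57, 3.14, 3.14, 3.14, 3.14, 3.14].

## Interface

Orientations are given as a unit quaternion [x, y, z, w].
In Python, from plant import r gives the robot as it stands.
- The arm moves only by the shell command python3 -m inch 'ROWS' [FORCE]. ROWS is JSON, a list of rows, each a list of 5 numbers: the shift along the world's x, y, z in units of 25 mm (1.0 is 25 mm), then the turn about the world's z in units of 6 degrees (1.0 is 6 degrees), then the finger opening in mm, from 0 to 88.1. A call has 1 to 5 rows; each row shifts and turns the commanded pose from where the row before left it; what a row does not reach is not made up. A row lasts 1/10 s, in which the tool goes at most 50 mm and 8.59 degrees, less where a joint would pass 70% of its speed; a pose out of reach is approached as far as the arm can. A call is refused whole if a number of a shift passes 1 or a number of a turn 1, either way. A call with a gripper value outside its range is refused whole. The fingers move at their own pace and stop on an object; FORCE is the grip in N (left out, the last holds). Time passes only in rows, so rows that do not move let the fingers close. It gives the time, the measured TCP pose, the force and the opening at its end, in the units of the state.
- r.get_state(): the state, without advancing time (a new reading comes with each control period).
- r.snapshot(name): name is "scene" or "side" or "wrist"; returns a dict with "pixels" (384x512x3 uint8, red, green, blue), "range_z" (384x512 float32, m along the optical axis (not along the pixel's ray), 0 where there is no reading), "K" (3x3 intrinsics, pixels), "position" and "attitude" of the camera in the world. Camera axes: x right, y up, looking along -z (the intrinsics and any distortion apply to the point x, -y, -z); pixel columns grow to the right and rows downward; lengths in m; the calibration is good to about 2 mm. A picture is of the moment at which its call begins.
- r.finish_job(): hands the job in, once; it reports no verdict.
The state is a dict: "clock": time; "q": joint angles; "qd": joint speeds; "joint_torque": joint torques, N m; "tool_pos": TCP position; "eef_rot": TCP orientation; "contact_force": force on the tool from outside, world axes, zero at the start; "moment": the same for the moment, N m; "opening": opening from 0.0 (shut) to 1.0 (fully open).
Only numpy, scipy, OpenCV 4.12 (cv2) and the standard library are available. Lean on these libraries where they do the work, as an engineer would, in place of code of your own. Each camera call takes 0.05 s, during which the arm holds its last target. There are 200 camera calls.

## Task

Press down on the flat steel cover plate of the hook box and drag it back towards the front end of the box, all the way open; then drop the smaller of the two bobbins flat into the round well this uncovers, let go of it, and press and drag the cover fully shut again over it. The plate has no edge to grip and its slide is stiff, so it must be pressed firmly enough to move it, but it is thin: never push on the cover or the box with 20 newtons or more. Leave everything else on the bench where it is.

Things in the scene. Friction and masses are not known exactly. Their poses are not given: they have to be found in the camera images.
- hookbox: Low white cast box fixed to the bench, 210 mm long (x), 116 wide (y), 72 high. Origin: centre of underside, z up. +x points to its rear end (solid block with needle plate; a pulley shaft sticks out 19 mm beyond at height 30 mm), -x to its front end. In its top a rectangular pocket, x -90 to +42 mm, y -43 to +43 mm, rim at z = 72 mm, floor (bed) at z = 50 mm; the cover plate slides in it.
- rim (a point): Point on the box at rim height (box x 7, y 0, z 72 mm), over the shut cover's centre; axes as the box. Cover: level steel plate 70 (x) by 84 (y) by 3 mm. Its top lies 1 to 9 mm below the rim, different at each start and not measured: feel for it. It is sprung: about 1.5 N starts it down, then 6 to 12 N per mm, stop after 3 mm. Fingers slide off it below some 6 to 9 N of press.
- cover_slide (a joint): How far the cover is open, in m: 0 shut (against the rear of the pocket, over the well), 0.062 fully open (against the pocket's front wall). Grows as the plate moves along the box's -x; its centre is at box x = 7 mm minus this, y = 0. The slide takes about 6 N to move and stays where left.
- well (a point): Centre of the floor of the round bobbin well in the bed, at box x = 7, y = 0, z = 43 mm; axes as the box. The well is 32 mm in diameter and 7 mm deep, slightly chamfered; under the cover at the start, 11 mm clear of the plate's edge when that is fully open. The seated bobbin stands 4 mm out of it, below the cover's path.
- bobbin_center (a point): Centre of the bobbin to load, the smaller one: a flat aluminium-flanged disc wound with white thread, 26 mm in diameter, 11 mm high, about 25 g, lying flat on the bench (centre 5.5 mm above the bench) to the left or right of the box. z is its axis.
- big_bobbin_center (a point): Centre of the other, larger bobbin of the same make, 42 mm in diameter, 15 mm high, on the other side of the box. It does not fit: leave it.
- cone_a: Grey thread cone, 74 mm in diameter, 130 mm high, standing; origin at its underside. Leave it.
- cone_b: White thread cone, 74 mm in diameter, 130 mm high, standing; origin at its underside. Leave it.
- oil_bottle: Clear oil bottle, 44 mm in diameter, 110 mm high, standing beyond the box; origin at its underside. Leave it.
- screwdriver: Screwdriver, 160 mm long, lying on the bench. Leave it.
- spanner: Spanner, 140 mm long, lying on the bench. Leave it.
- pin_cup: Small white bowl, 70 mm in diameter, 50 mm high. Leave it.

How it is judged:
By the outcome, as a careful person would: the job done as asked, in the order asked, and still so for the second after the job is handed in, with the robot touching nothing.
It also fails if it takes over 67 s, if anything falls off the work surface, if the arm or the gripper's body presses on something with over 40 N, if the wrist force passes 120 N, or if a joint passes its speed limit or range.

## Working session

There is one attempt and no reset: what is moved stays moved. The work goes in short steps, Python scripts to look and compute and a shell command to move; the robot and the scene stay as the last step left them, time stands still between calls to the robot, and variables do not carry over. Pictures are saved under pics/ and viewed, about 8 in all and at most 12, crops included, and the job is handed in when it is done.

```bash
ls; mkdir -p pics
cat > h.py <<'E'
import numpy as np, cv2
from plant import r
from scipy.spatial.transform import Rotation as R
def snap(n):
    s=r.snapshot(n); a=np.array(s["attitude"],float)
    s["R"]=R.from_quat(a).as_matrix() if a.size==4 else a.reshape(3,3)
    s["p"]=np.array(s["position"]); return s
def ray(s,u,v):
    K=s["K"]; d=np.array([(u-K[0][2])/K[0][0],-(v-K[1][2])/K[1][1],-1.]); return s["R"]@d
def onplane(s,u,v,z):
    d=ray(s,u,v); return s["p"]+d*(z-s["p"][2])/d[2]
def cloud(s):
    K=s["K"]; v,u=np.mgrid[:384,:512]; Z=s["range_z"]
    c=np.stack([(u-K[0][2])/K[0][0]*Z,-(v-K[1][2])/K[1][1]*Z,-Z],-1)
    P=c@s["R"].T+s["p"]; P[Z==0]=np.nan; return P
def save(s,n): cv2.imwrite("pics/"+n,s["pixels"][:,:,::-1])
E
python3 - <<'E'
from h import *
for n in("scene","side"):
    s=snap(n); save(s,n+"0.png"); print(n,s["p"],s["attitude"],{k for k in s},s["K"])
    np.savez("pics/"+n+"0.npz",P=cloud(s),px=s["pixels"],K=s["K"],R=s["R"],p=s["p"])
print(r.get_state(),r.tips_ahead)
E
```

```text
pics
scene [ 0.98772785 -0.61941763  1.10141505] [0.29362728 0.08741987 0.26146034 0.91530283] {'position', 'pixels', 'R', 'range_z', 'K', 'attitude', 'p'} [[430.21150236   0.         266.44118912]
 [  0.         430.21150236 199.56882579]
 [  0.           0.           1.        ]]
side [0.01596505 1.22795987 0.94986501] [-0.09967505  0.47233923  0.85330318 -0.197064  ] {'position', 'pixels', 'R', 'range_z', 'K', 'attitude', 'p'} [[466.77999835   0.         257.7105615 ]
 [  0.         466.77999835 197.13488771]
 [  0.           0.           1.        ]]
{'clock': 0.1, 'q': array([ 1.14982384,  0.68990014, -0.19454013,  1.56619627,  0.1572999 ,
        0.90250842, -0.21508903]), 'qd': array([ 1.08253547e-03, -2.70970239e-03, -2.79662884e-04, -5.62116136e-04,
       -1.75314013e-04, -8.34386517e-04,  5.92972312e-05]), 'joint_torque': array([-3.70295020e-03, -5.28501749e+01, -1.27163518e+00, -1.53834790e+01,
       -5.25413838e-02,  2.08928934e-03,  5.04223522e-05]), 'tool_pos': array([ 0.2742814 , -0.56102302,  0.25700237]), 'eef_rot': array([ 9.74247656e-01,  2.25479151e-01, -2.33418917e-04, -7.75823466e-04]), 'contact_force': array([ 0.08339897,  0.21703898, -0.66415291]), 'moment': array([-0.01798712,  0.004562  , -0.01547335]), 'opening': 1.0010762261422577} 0.019
```

View pics/scene0.png

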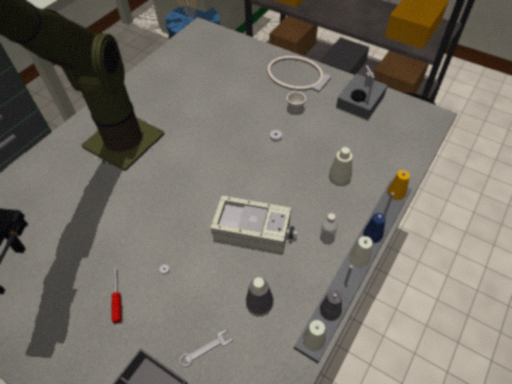

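View pics/side0.png

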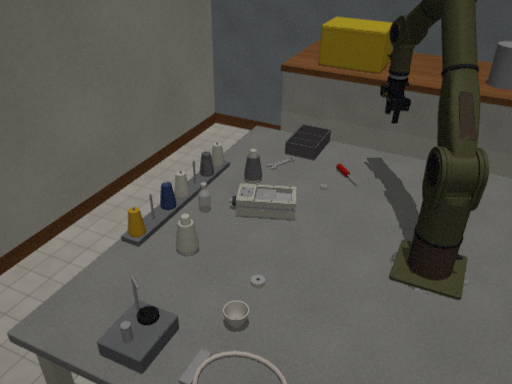

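Scene view: the box is at about (252,222), with the pulley (rear end) at (293,234). One bobbin is at (164,269) near the screwdriver and the other at (276,135). The side view suggests the one at (258,281) is the larger. Measuring next.

```bash
python3 - <<'E'
from h import *
for n,bobs,box in(("scene",[(164,269),(276,135)],(200,190,300,260)),("side",[(323,187),(258,281)],(228,178,302,222))):
    d=np.load(f"pics/{n}0.npz"); P=d["P"]; px=d["px"]; s=dict(K=d["K"],R=d["R"],p=d["p"])
    for u,v in bobs:
        w=P[v-14:v+15,u-14:u+15]; im=px[v-14:v+15,u-14:u+15].astype(int)
        g=im.sum(-1); m=(g>np.median(g)+60)
        vv,uu=np.nonzero(m); 
        q=[onplane(s,a+u-14,b+v-14,0.011) for a,b in zip(uu,vv)]; q=np.array(q)
        print(n,(u,v),m.sum(),"colour c",q.mean(0),"ext",np.ptp(q,0),"depth top",np.nanpercentile(w[...,2],[50,95,100]))
        zz=(w[...,2]>0.006); print("  depth c",np.nanmean(w[zz],0), np.ptp(w[zz],0) if zz.any() else 0)
    x0,y0,x1,y1=box; w=P[y0:y1,x0:x1].reshape(-1,3)
    print("z hist",np.histogram(w[:,2],bins=np.arange(0,0.09,.004)))
    m=(abs(w[:,2]-0.072)<0.004); q=w[m][:,:2].astype(np.float32)
    print("rim n",m.sum(),cv2.minAreaRect(q), np.median(w[m],0))
    h=w[(w[:,2]>.02)&(w[:,2]<.042)]; print("bench z",np.nanmedian(P[150:160,230:240,2]))
E
python3 - <<'E'
import cv2
a=cv2.imread('pics/scene0.png')[185:260,200:305]; b=cv2.imread('pics/side0.png')[170:230,220:310]
a=cv2.resize(a,None,fx=5,fy=5,interpolation=2); b=cv2.resize(b,None,fx=3.2,fy=3.2,interpolation=2)
import numpy as np
c=np.zeros((a.shape[0]+b.shape[0],a.shape[1],3),np.uint8);c[:a.shape[0]]=a;c[a.shape[0]:,:b.shape[1]]=b
cv2.imwrite('pics/box0.png',c);print(c.shape)
E
```

```text
scene (164, 269) 54 colour c [ 0.4470318  -0.31113569  0.011     ] ext [0.0227266 0.0247716 0.       ] depth top [0.00076185 0.01002414 0.01589875]
  depth c [ 0.44914589 -0.31263973  0.01079573] [0.0874409  0.02536832 0.00989123]
scene (276, 135) 67 colour c [0.44281354 0.2996202  0.011     ] ext [0.03996575 0.03821551 0.        ] depth top [0.00086029 0.01566801 0.01988254]
  depth c [0.44774007 0.29246451 0.01385866] [0.08370763 0.11557638 0.01384334]
z hist (array([1862,  187,   47,   53,   55,   60,   49,   59,   72,   67,   71,
        148,  322,  166,   89,  345,  401,  632,  731,   51,    0,    0]), array([0.   , 0.004, 0.008, 0.012, 0.016, 0.02 , 0.024, 0.028, 0.032,
       0.036, 0.04 , 0.044, 0.048, 0.052, 0.056, 0.06 , 0.064, 0.068,
       0.072, 0.076, 0.08 , 0.084, 0.088]))
rim n 1363 ((0.5857844948768616, -0.07248187065124512), (0.2096509486436844, 0.11996423453092575), 19.44757080078125) [ 0.62878929 -0.06193467  0.07216866]
bench z 0.00012212901472863358
side (323, 187) 3 colour c [ 0.45247015 -0.31761875  0.011     ] ext [0.01412762 0.00721227 0.        ] depth top 
[... 177 characters left out ...]
     ] ext [3.80310362e-02 3.65757972e-02 2.22044605e-16] depth top [0.00053719 0.01555595 0.01834311]
  depth c [0.44497169 0.29700744 0.01381787] [0.04063989 0.06166493 0.01227634]
z hist (array([465,  75,  63,  70,  58,  65,  64,  69,  72,  51,  66,  80, 160,
       104,  81, 209, 180, 339, 231,   8,   0,   0]), array([0.   , 0.004, 0.008, 0.012, 0.016, 0.02 , 0.024, 0.028, 0.032,
       0.036, 0.04 , 0.044, 0.048, 0.052, 0.056, 0.06 , 0.064, 0.068,
       0.072, 0.076, 0.08 , 0.084, 0.088]))
rim n 570 ((0.585076093673706, -0.0682675838470459), (0.20907916128635406, 0.12499755620956421), 19.698760986328125) [ 0.62332478 -0.05142855  0.07162046]
bench z -0.0006982318193954895
(567, 525, 3)
```

View pics/box0.png

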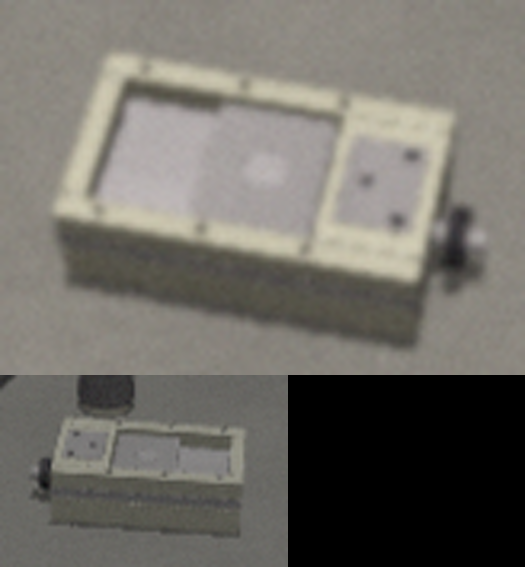

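Close-up: the cover (darker, with a light centre mark) is shut against the rear, with the pulley to the right. Box centre is about (0.585,-0.070) with +x at 19.5° yaw. The small bobbin (ext ~24 mm) is at (0.447,-0.311). I'll move over it and look with the wrist camera on the way.

```bash
python3 -m inch '[[0.7,1,0,-0.2,88],[0.7,1,0,-0.2,88],[0.7,1,0,-0.2,88],[0.7,1,0,-0.2,88],[0.7,1,0,-0.2,88]]'
python3 -m inch '[[0.7,1,0,-0.1,88],[0.7,1,0,0,88],[0.7,1,0,0,88],[0.7,1,0,0,88],[0.7,1,0,0,88]]'
python3 - <<'E'
from h import *
s=snap("wrist"); save(s,"w0.png"); np.savez("pics/w0.npz",P=cloud(s),px=s["pixels"],K=s["K"],R=s["R"],p=s["p"])
st=r.get_state(); print(s["p"],s["K"],st["tool_pos"],st["contact_force"])
P=cloud(s); m=(P[...,2]>.005)&(P[...,2]<.018)&(np.hypot(P[...,0]-.448,P[...,1]+.311)<.03); print(m.sum(),np.median(P[m],0),cv2.minEnclosingCircle(P[m][:,:2].astype(np.float32)))
E
```

```text
clock: 0.6
tool_pos: [0.3625, -0.4353, 0.2574]
eef_rot: [0.985, 0.174, -0.0, -0.0]
contact_force: [1.4, 0.1, 0.3]
opening: 1.001
clock: 1.1
tool_pos: [0.4499, -0.3103, 0.2574]
eef_rot: [0.986, 0.169, -0.0, -0.0]
contact_force: [0.1, 0.4, 0.4]
opening: 0.999
[ 0.52187662 -0.28604893  0.38509252] [[328.30706168   0.         253.33082094]
 [  0.         328.30706168 192.29217082]
 [  0.           0.           1.        ]] [ 0.4541912  -0.30427716  0.25757467] [2.59315525 3.25563661 0.20436478]
393 [ 0.44869971 -0.31455547  0.01178197] ((0.44860443472862244, -0.3146366477012634), 0.01306847669184208)
```

View pics/w0.png

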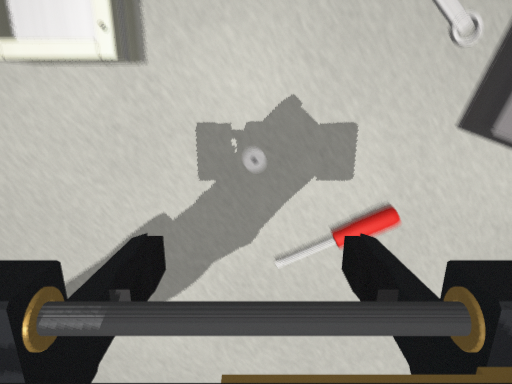

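The wrist view shows the small bobbin at pixel (254,159), with a circle fit giving Ø26.1 mm at (0.4486,-0.3146), which matches the given size. Next I'll go over the box.

```bash
python3 -m inch '[[0.57,0.97,0,0,88],[0.57,0.97,0,0,88],[0.57,0.97,0,0,88],[0.57,0.97,0,0,88],[0.57,0.97,0,0,88]]' >/dev/null
python3 -m inch '[[0.57,0.97,0,0,88],[0.57,0.97,0,0,88],[0.57,0.97,0,0,88],[0.57,0.97,0,0,88],[0.57,0.97,0,0,88]]'>/dev/null
python3 -m inch '[[0,0,0,0,88],[0,0,0,0,88],[0,0,0,0,88]]'
python3 - <<'E'
from h import *
s=snap("wrist"); save(s,"w1.png"); P=cloud(s); np.savez("pics/w1.npz",P=P,px=s["pixels"])
m=(abs(P[...,2]-.072)<.003)&(np.hypot(P[...,0]-.5855,P[...,1]+.07)<.13)
print("rim",m.sum(),cv2.minAreaRect(P[m][:,:2].astype(np.float32)),np.median(P[m][:,2]))
c,sn=np.cos(np.radians(19.5)),np.sin(np.radians(19.5))
q=P-[.5855,-.0705,0]; bx=q[...,0]*c+q[...,1]*sn; by=-q[...,0]*sn+q[...,1]*c
m=(bx>-22)&(abs(bx-.007)<.028)&(abs(by)<.035); print("cover z",np.nanpercentile(P[m][:,2],[10,50,90]))
m=(abs(bx+.06)<.02)&(abs(by)<.03); print("bed z",np.nanpercentile(P[m][:,2],[10,50,90]))
E
```

```text
clock: 2.45
tool_pos: [0.5913, -0.0708, 0.2575]
eef_rot: [0.986, 0.168, -0.001, 0.001]
contact_force: [-0.6, -0.1, -0.2]
opening: 0.999
rim 13971 ((0.5856345295906067, -0.07402820140123367), (0.21003609895706177, 0.11634199321269989), 19.654972076416016) 0.07289048594748343
cover z [0.06352706 0.31963222 0.32947183]
bed z [0.04989952 0.05080707 0.05168887]
```

View pics/w1.png

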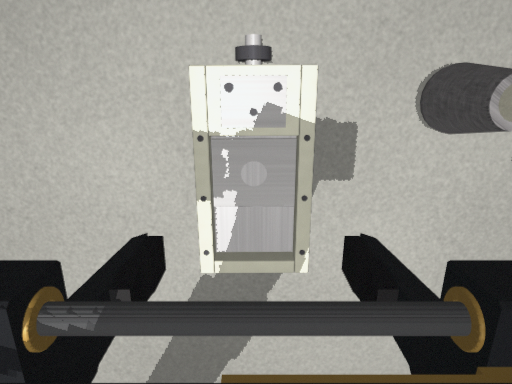

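The box fit is 210.0 x 116.3 mm at (0.5856,-0.0740) and 19.65°, which matches the given size. The cover's centre mark at pixel (254,173) lies under the tool. I'll close the fingers, descend to just above the rim, and compute the cover height by depth.

```bash
python3 - <<'E'
import numpy as np
d=np.load("pics/w1.npz");P=d["P"]
c,sn=np.cos(np.radians(19.65)),np.sin(np.radians(19.65))
q=P-[.5856,-.074,0]; bx=q[...,0]*c+q[...,1]*sn; by=-q[...,0]*sn+q[...,1]*c
m=(abs(bx-.007)<.028)&(abs(by)<.035)&(P[...,2]<.08); print(m.sum(),np.nanpercentile(P[m][:,2],[10,50,90]))
w=P[160:186,241:267]; print(np.nanmedian(w[...,2]))
m=(abs(bx)<.12)&(abs(by)<.1)&(P[...,2]<.01);print("bench",np.nanmedian(P[m][:,2]))
for k in(-.03,-.026,-.022,0,.03,.04): m=(abs(bx-k)<.001)&(abs(by)<.03)&(P[...,2]<.08);print(k,np.nanmedian(P[m][:,2]))
E
python3 -m inch '[[0,0,-1,0,0],[0,0,-1,0,0],[0,0,-1,0,0],[0,0,-1,0,0],[0,0,-1,0,0]]' 20 >/dev/null
python3 -m inch '[[0,0,-1,0,0],[0,0,-0.2,0,0],[0,0,0,0,0],[0,0,0,0,0],[0,0,0,0,0]]'
```

```text
3802 [0.06275229 0.06368738 0.0645987 ]
0.06382654684479788
bench 0.0007851772741511165
-0.03 0.06361033094330898
-0.026 0.06356604028548407
-0.022 0.06380167878729473
0 0.06365498492318988
0.03 0.06373721330963239
0.04 0.051254628523528245
clock: 3.5
tool_pos: [0.593, -0.0693, 0.1042]
eef_rot: [0.986, 0.169, 0.001, 0.0]
contact_force: [-0.4, 0.1, -0.2]
opening: 0.112
```

```bash
python3 -m inch '[[0,0,-0.4,0,0],[0,0,-0.3,0,0],[0,0,0,0,0],[0,0,0,0,0]]'
for i in 1 2 3 4 5; do echo; done >/dev/null
python3 -m inch '[[0,0,-0.1,0,0],[0,0,0,0,0]]'|grep -E 'pos|force'
python3 -m inch '[[0,0,-0.04,0,0],[0,0,0,0,0]]'|grep -E 'pos|force'
python3 -m inch '[[0,0,-0.04,0,0],[0,0,0,0,0]]'|grep -E 'pos|force'
```

```text
clock: 3.9
tool_pos: [0.5918, -0.0689, 0.0848]
eef_rot: [0.986, 0.169, -0.0, -0.0]
contact_force: [-0.6, 0.1, -0.1]
opening: 0.006
tool_pos: [0.5923, -0.069, 0.0828]
contact_force: [0.1, 0.3, 0.8]
tool_pos: [0.5923, -0.0689, 0.0821]
contact_force: [-0.4, 1.1, 3.7]
tool_pos: [0.5924, -0.069, 0.0814]
contact_force: [-1.3, -0.2, 8.4]
```

```bash
python3 -m inch '[[0,0,-0.02,0,0],[0,0,0,0,0]]'|grep -E 'pos|force'
python3 -m inch '[[0,0,0,0,0]]'|grep -E 'pos|force'
```

```text
tool_pos: [0.5924, -0.069, 0.0811]
contact_force: [-1.8, 0.4, 9.4]
tool_pos: [0.5924, -0.069, 0.0812]
contact_force: [-2.8, 0.5, 8.3]
```

```bash
python3 -m inch '[[0,0,-0.03,0,0],[0,0,0,0,0]]'|grep -E 'pos|force'
python3 -m inch '[[-0.09,-0.034,0,0,0],[-0.09,-0.034,0,0,0],[0,0,0,0,0]]'|grep -E 'pos|force'
```

```text
tool_pos: [0.5924, -0.069, 0.0807]
contact_force: [-2.6, 0.7, 12.9]
tool_pos: [0.5918, -0.0691, 0.0814]
contact_force: [4.1, 1.3, 7.6]
```

```bash
python3 -m inch '[[0,0,-0.05,0,0],[0,0,0,0,0]]'|grep -E 'pos|force'
python3 -m inch '[[-0.04,-0.016,0,0,0],[-0.04,-0.016,0,0,0],[0,0,0,0,0]]'|grep -E 'pos|force'
```

```text
tool_pos: [0.5919, -0.0691, 0.0804]
contact_force: [3.0, 2.9, 12.8]
tool_pos: [0.5911, -0.0694, 0.0807]
contact_force: [4.6, 3.2, 11.9]
```

```bash
python3 -m inch '[[-0.04,-0.016,-0.01,0,0],[-0.04,-0.016,0,0,0],[0,0,0,0,0]]'|grep -E 'pos|force'
python3 -m inch '[[-0.04,-0.016,0,0,0],[-0.04,-0.016,0,0,0],[0,0,0,0,0]]'|grep -E 'pos|force'
```

```text
tool_pos: [0.5893, -0.0701, 0.0806]
contact_force: [4.8, 3.1, 10.5]
tool_pos: [0.5872, -0.0708, 0.0806]
contact_force: [5.1, 4.3, 11.1]
```

```bash
python3 -m inch '[[-0.08,-0.028,0,0,0],[-0.08,-0.028,0,0,0],[-0.08,-0.028,0,0,0],[0,0,0,0,0]]'|grep -E 'pos|force'
python3 -m inch '[[-0.08,-0.028,0,0,0],[-0.08,-0.028,0,0,0],[-0.08,-0.028,0,0,0],[0,0,0,0,0]]'|grep -E 'pos|force'
```

```text
tool_pos: [0.581, -0.073, 0.0805]
contact_force: [4.1, 3.6, 12.0]
tool_pos: [0.575, -0.0752, 0.0805]
contact_force: [5.3, 2.2, 11.5]
```

```bash
for n in 1; do :; done
python3 -m inch '[[-0.09,-0.032,0,0,0],[-0.09,-0.032,0,0,0],[-0.09,-0.032,0,0,0],[-0.09,-0.032,0,0,0],[0,0,0,0,0]]'|grep -E 'pos|force'
python3 -m inch '[[-0.09,-0.032,0,0,0],[-0.09,-0.032,0,0,0],[-0.09,-0.032,0,0,0],[-0.09,-0.032,0,0,0],[0,0,0,0,0]]'|grep -E 'pos|force'
```

```text
tool_pos: [0.5659, -0.0784, 0.0804]
contact_force: [5.1, 3.2, 12.7]
tool_pos: [0.5569, -0.0816, 0.0804]
contact_force: [4.7, 3.0, 13.0]
```

```bash
python3 -m inch '[[-0.09,-0.032,0.01,0,0],[-0.09,-0.032,0,0,0],[-0.09,-0.032,0,0,0],[-0.09,-0.032,0,0,0],[0,0,0,0,0]]'|grep -E 'pos|force'
python3 -m inch '[[-0.09,-0.032,0,0,0],[-0.09,-0.032,0,0,0],[-0.09,-0.032,0,0,0],[0,0,0,0,0]]'|grep -E 'pos|force'
python3 -m inch '[[-0.04,-0.014,0,0,0],[-0.04,-0.014,0,0,0],[0,0,0,0,0]]'|grep -E 'clock|pos|force'
```

```text
tool_pos: [0.5478, -0.0848, 0.0804]
contact_force: [3.4, 3.3, 12.1]
tool_pos: [0.541, -0.0873, 0.0804]
contact_force: [4.1, 3.1, 11.6]
clock: 9.4
tool_pos: [0.5393, -0.0879, 0.0804]
contact_force: [4.7, 4.3, 12.2]
```

```bash
python3 -m inch '[[-0.05,-0.018,0,0,0],[-0.05,-0.018,0,0,0],[0,0,0,0,0]]'|grep -E 'pos|force'
python3 -m inch '[[-0.04,-0.014,0,0,0],[-0.04,-0.014,0,0,0],[0,0,0,0,0]]'|grep -E 'clock|pos|force'
```

```text
tool_pos: [0.5368, -0.0888, 0.0804]
contact_force: [5.0, 4.3, 12.6]
clock: 10.0
tool_pos: [0.5367, -0.0888, 0.0806]
contact_force: [6.6, 5.2, 11.6]
```

```bash
python3 -m inch '[[-0.04,-0.014,0,0,0],[0,0,0,0,0]]'|grep -E 'pos|force'
python3 -m inch '[[-0.04,-0.014,0,0,0],[0,0,0,0,0]]'|grep -E 'clock|pos|force'
```

```text
tool_pos: [0.5359, -0.0893, 0.0806]
contact_force: [7.2, 5.5, 10.8]
clock: 10.4
tool_pos: [0.5349, -0.0898, 0.0807]
contact_force: [6.9, 4.1, 11.1]
```

```bash
python3 -m inch '[[0,0,0.4,0,0],[0,0,1,0,0],[0,0,1,0,0],[0,0,1,0,30],[0,0,1,0,88]]'|grep -E 'pos|force'
python3 -m inch '[[0.5,0.2,0.8,0,88],[0.5,0.2,0.8,0,88],[0.5,0.2,0.8,0,88],[0,0,0,0,88],[0,0,0,0,88]]'|grep -E 'pos|force'
python3 - <<'E'
from h import *
s=snap("wrist"); save(s,"w2.png"); P=cloud(s); np.savez("pics/w2.npz",P=P,px=s["pixels"])
m=(abs(P[...,2]-.0725)<.0025)&(np.hypot(P[...,0]-.5855,P[...,1]+.07)<.13)
(c0,wh,a)=cv2.minAreaRect(P[m][:,:2].astype(np.float32)); print("rim",c0,wh,a)
c,sn=np.cos(np.radians(19.65)),np.sin(np.radians(19.65))
q=P-[.5856,-.074,0]; bx=q[...,0]*c+q[...,1]*sn; by=-q[...,0]*sn+q[...,1]*c
for lo,hi in((.06,.067),(.048,.0535),(.04,.046)):
    m=(P[...,2]>lo)&(P[...,2]<hi)&(abs(by)<.03)&(bx>-.1)&(bx<.045); print(lo,m.sum(),np.percentile(bx[m],[1,50,99]),np.median(by[m]))
m=(P[...,2]<.0465)&(P[...,2]>.035)&(abs(by)<.03)&(bx>-.1)&(bx<.045); print("well",cv2.minEnclosingCircle(P[m][:,:2].astype(np.float32)))
E
```

```text
tool_pos: [0.5263, -0.0926, 0.189]
contact_force: [0.5, 0.8, 0.2]
tool_pos: [0.5638, -0.0776, 0.2477]
contact_force: [-0.3, -0.6, -1.3]
rim (0.5855806469917297, -0.07402471452951431) (0.21023042500019073, 0.11611384898424149) 19.617277145385742
0.06 4034 [-0.09012182 -0.0536347  -0.02021985] -0.0004306144025401637
0.048 3147 [-0.02220513  0.01387362  0.04056786] 0.0002725191363138861
0.04 792 [-0.00814116  0.00704654  0.02116882] 0.0002511897257502231
well ((0.5919977426528931, -0.0718449130654335), 0.01607534848153591)
```

View pics/w2.png

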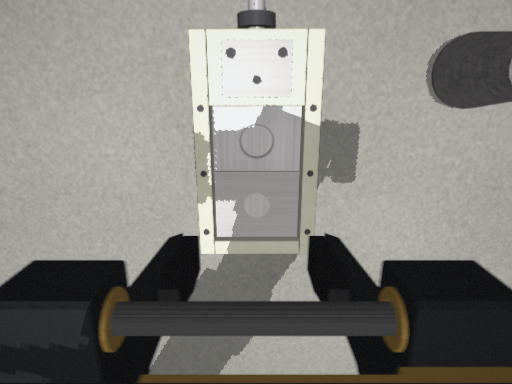

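The cover now spans box x -90 to -20 mm, so it is fully open. The well fit is Ø32.2 mm at (0.5920,-0.0718), as expected. I'll return to the bobbin and re-measure it at rest.

```bash
python3 -m inch '[[-0.46,-0.95,0,0,88],[-0.46,-0.95,0,0,88],[-0.46,-0.95,0,0,88],[-0.46,-0.95,0,0,88],[-0.46,-0.95,0,0,88]]'|grep -E 'pos'
python3 -m inch '[[-0.46,-0.95,0,0,88],[-0.46,-0.95,-0.2,0,70],[-0.46,-0.95,-0.4,0,60],[-0.46,-0.95,-0.6,0,60],[-0.46,-0.95,-0.6,0,60]]'|grep -E 'pos'
python3 -m inch '[[0,0,-0.6,0,60],[0,0,0,0,60],[0,0,0,0,60],[0,0,0,0,60]]'|grep -E 'pos|force|open'
python3 - <<'E'
from h import *
s=snap("wrist"); P=cloud(s); save(s,"w3.png")
m=(P[...,2]>.006)&(P[...,2]<.018)&(np.hypot(P[...,0]-.4486,P[...,1]+.3146)<.03); print(m.sum(),np.median(P[m],0),cv2.minEnclosingCircle(P[m][:,:2].astype(np.float32)))
t=r.get_state()["tool_pos"];print(t)
E
```

```text
tool_pos: [0.5048, -0.197, 0.2468]
tool_pos: [0.4474, -0.3154, 0.2015]
tool_pos: [0.4502, -0.314, 0.1886]
contact_force: [-0.6, -0.6, 0.4]
opening: 0.683
569 [ 0.44883705 -0.31452818  0.01182622] ((0.44859808683395386, -0.3146428167819977), 0.01308892946690321)
[ 0.45034494 -0.31416425  0.18875346]
```

```bash
python3 -m inch '[[-0.07,-0.02,-1,0,45],[0,0,-1,0,45],[0,0,-1,0,45],[0,0,-1,0,45],[0,0,-1,0,45]]'|grep -E 'pos'
python3 -m inch '[[0,0,-0.8,0,45],[0,0,-0.6,0,45],[0,0,0,0,45],[0,0,0,0,45]]'|grep -E 'clock|pos|force|open'
```

```text
tool_pos: [0.449, -0.315, 0.063]
clock: 13.8
tool_pos: [0.4485, -0.3153, 0.0287]
contact_force: [-0.8, -0.6, 1.1]
opening: 0.51
```

```bash
python3 -m inch '[[0,0.02,-0.19,0,45],[0,0,0,0,45],[0,0,0,0,20],[0,0,0,0,20],[0,0,0,0,20]]' 12|grep -E 'clock|pos|force|open'
python3 -m inch '[[0,0,0,0,20],[0,0,0,0,20],[0,0,0,0,20],[0,0,0,0,20],[0,0,0,0,20]]'|grep -E 'clock|pos|force|open'
python3 -m inch '[[0,0,0.2,0,20],[0,0,0.6,0,20],[0,0,1,0,20],[0,0,1,0,20],[0,0,1,0,20]]'|grep -E 'clock|pos|force|open'
```

```text
clock: 14.3
tool_pos: [0.4482, -0.3149, 0.0238]
contact_force: [-0.8, 0.8, 1.7]
opening: 0.284
clock: 14.8
tool_pos: [0.4482, -0.3149, 0.0237]
contact_force: [0.2, 0.4, 5.1]
opening: 0.287
clock: 15.3
tool_pos: [0.4479, -0.3147, 0.1202]
contact_force: [0.4, -0.2, -0.2]
opening: 0.287
```

```bash
python3 -m inch '[[0.57,0.97,0.2,0,20],[0.57,0.97,0.2,0,20],[0.57,0.97,0.2,0,20],[0.57,0.97,0.2,0,20],[0.57,0.97,0,0,20]]'|grep -E 'pos|open'
python3 -m inch '[[0.57,0.97,0,0,20],[0.57,0.97,0,0,20],[0.57,0.97,0,0,20],[0.57,0.97,0,0,20],[0.57,0.97,0,0,20]]'|grep -E 'pos|open'
python3 -m inch '[[0,0,0,0,20],[0,0,0,0,20],[0,0,0,0,20],[0,0,0,0,20]]'|grep -E 'clock|pos|force|open'
python3 - <<'E'
from h import *
s=snap("wrist"); save(s,"w4.png")
E
```

```text
tool_pos: [0.5201, -0.1926, 0.1401]
opening: 0.288
tool_pos: [0.5909, -0.0712, 0.1394]
opening: 0.286
clock: 16.7
tool_pos: [0.5898, -0.0741, 0.1387]
contact_force: [-0.2, -0.6, 0.3]
opening: 0.286
```

View pics/w4.png

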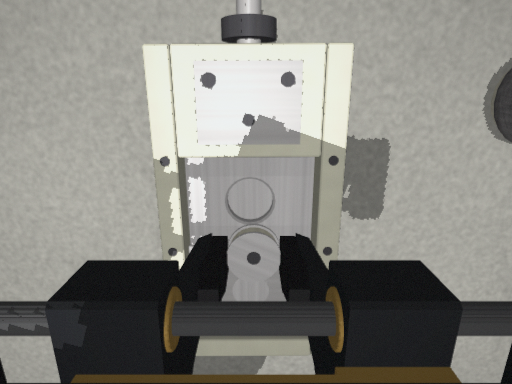

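The wrist view shows the bobbin held flat at (254,256) and the well at (250,199). I'll ray-cast both to get the correction.

Run:
```python
from h import *
s=snap("wrist"); t=r.get_state()["tool_pos"]; print(t)
P=cloud(s); w=P[235:285,225:285]; m=(w[...,2]>.11)&(w[...,2]<.135); print("bob depth",m.sum(),np.median(w[m],0),cv2.minEnclosingCircle(w[m][:,:2].astype(np.float32)))
zt=t[2]-.0238+.011
print("bob ray",zt,onplane(s,254,257,zt)," well ray",onplane(s,250,199,.050))
m=(P[...,2]<.0465)&(P[...,2]>.035)&(np.hypot(P[...,0]-.592,P[...,1]+.0718)<.025); print("well",m.sum(),cv2.minEnclosingCircle(P[m][:,:2].astype(np.float32)))
```

```text
[ 0.59005454 -0.07355949  0.13859227]
bob depth 2414 [ 0.59164163 -0.07481724  0.12655812] ((0.5911450386047363, -0.07502611726522446), 0.0166054368019104)
bob ray 0.1257922710219618 [ 0.59080247 -0.07492258  0.12579227]  well ray [ 0.59380207 -0.07111152  0.05      ]
well 1477 ((0.591587245464325, -0.0718376412987709), 0.01607583835721016)
```

```bash
python3 -m inch '[[0.06,0.09,0,0,20],[0,0,-0.8,0,20],[0,0,-0.8,0,20],[0,0,-0.34,0,20],[0,0,0,0,20]]'|grep -E 'pos|force'
python3 -m inch '[[0,0,-0.2,0,20],[0,0,-0.2,0,20],[0,0,0,0,20],[0,0,0,0,20]]'|grep -E 'clock|pos|force|open'
```

```text
tool_pos: [0.5912, -0.07, 0.0889]
contact_force: [-0.3, -0.6, 0.2]
clock: 17.7
tool_pos: [0.5922, -0.07, 0.0802]
contact_force: [0.7, -0.4, -0.0]
opening: 0.285
```

```bash
python3 -m inch '[[-0.02,-0.04,-0.1,0,20],[0,0,-0.1,0,20],[0,0,0,0,20]]'|grep -E 'pos|force'
python3 -m inch '[[0,0,-0.08,0,20],[0,0,-0.08,0,20],[0,0,0,0,20],[0,0,0,0,20]]'|grep -E 'clock|pos|force|open'
```

```text
tool_pos: [0.5913, -0.0711, 0.0747]
contact_force: [0.3, 0.4, 0.4]
clock: 18.4
tool_pos: [0.5915, -0.071, 0.0709]
contact_force: [-0.3, 0.1, -0.3]
opening: 0.285
```

The bobbin bottom is now about 3 mm inside the well with no contact force. Releasing it by opening only to 34 mm, so the fingers stay clear of the pocket walls.

```bash
python3 -m inch '[[0,0,0,0,34],[0,0,0,0,34],[0,0,0,0,34],[0,0,0,0,34]]'|grep -E 'pos|force|open'
python3 -m inch '[[0,0,0.4,0,34],[0,0,0.8,0,34],[0,0,1,0,34],[0,0,1,0,50],[0,0,1,0,88]]'|grep -E 'pos|force|open'
python3 -m inch '[[0,0,1,0,88],[0,0,0,0,88],[0,0,0,0,88],[0,0,0,0,88]]'|grep -E 'clock|pos|force|open'
python3 - <<'E'
from h import *
s=snap("wrist"); save(s,"w5.png"); P=cloud(s)
c,sn=np.cos(np.radians(19.65)),np.sin(np.radians(19.65))
d=np.hypot(P[...,0]-.5918,P[...,1]+.0718)
m=(d<.008)&(P[...,2]<.1);print("top",np.percentile(P[m][:,2],[5,50,95]))
m=(d<.016)&(P[...,2]>.0525)&(P[...,2]<.07);Q=P[m];A=np.c_[Q[:,:2]-Q[:,:2].mean(0),np.ones(len(Q))];print(m.sum(),"plane",np.linalg.lstsq(A,Q[:,2],rcond=None)[0],cv2.minEnclosingCircle(Q[:,:2].astype(np.float32)))
E
```

```text
tool_pos: [0.5916, -0.071, 0.0711]
contact_force: [-0.2, 0.1, 0.8]
opening: 0.386
tool_pos: [0.5916, -0.0711, 0.1777]
contact_force: [0.2, 0.1, -0.3]
opening: 0.544
clock: 19.7
tool_pos: [0.5908, -0.0709, 0.2003]
contact_force: [0.5, 0.7, -0.9]
opening: 0.906
top [0.05368131 0.05480686 0.05597924]
691 plane [-0.00247501  0.00280133  0.05479924] ((0.5924022793769836, -0.07170102000236511), 0.013132716529071331)
```

View pics/w5.png

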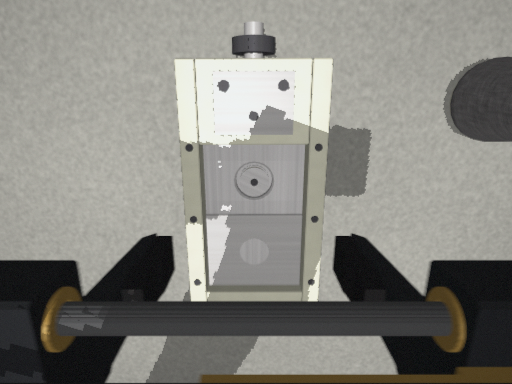

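The bobbin is seated flat. Its top is at 54.8 mm in the wrist depth, which reads 0.8 mm high, so about 54 mm. It's centred in the well at pixel (254,181), and the plate mark is at (254,251). Now to close the cover.

```bash
python3 -m inch '[[-0.57,-0.215,0,0,0],[-0.57,-0.215,0,0,0],[-0.57,-0.215,0,0,0],[-0.57,-0.215,0,0,0],[0,0,-1,0,0]]' 20|grep -E 'pos|force'
python3 -m inch '[[0,0,-1,0,0],[0,0,-1,0,0],[0,0,-0.5,0,0],[0,0,0,0,0],[0,0,0,0,0]]'|grep -E 'pos|force|open'
python3 -m inch '[[0,0,0,0,0],[0,0,-0.5,0,0],[0,0,-0.4,0,0],[0,0,0,0,0],[0,0,0,0,0]]'|grep -E 'pos|force|open'
```

```text
tool_pos: [0.5339, -0.094, 0.1771]
contact_force: [0.8, -0.1, 0.4]
tool_pos: [0.5347, -0.0926, 0.1136]
contact_force: [-1.2, -0.6, 0.8]
opening: 0.09
tool_pos: [0.5343, -0.0925, 0.0906]
contact_force: [-0.4, -0.5, 0.6]
opening: 0.002
```

Contact is expected at a tool z of about 0.082.

```bash
python3 -m inch '[[0,0,-0.2,0,0],[0,0,-0.08,0,0],[0,0,0,0,0]]'|grep -E 'pos|force'
python3 -m inch '[[0,0,-0.06,0,0],[0,0,0,0,0]]'|grep -E 'pos|force'
python3 -m inch '[[0,0,-0.03,0,0],[0,0,0,0,0]]'|grep -E 'pos|force'
```

```text
tool_pos: [0.5344, -0.0925, 0.0837]
contact_force: [0.3, -0.5, 0.2]
tool_pos: [0.5346, -0.0926, 0.0825]
contact_force: [-0.4, 0.0, -0.1]
tool_pos: [0.5347, -0.0926, 0.0819]
contact_force: [-0.1, 0.3, 1.0]
```

```bash
python3 -m inch '[[0,0,-0.05,0,0],[0,0,0,0,0],[0,0,0,0,0]]'|grep -E 'pos|force'
python3 -m inch '[[0,0,-0.03,0,0],[0,0,0,0,0],[0,0,0,0,0]]'|grep -E 'pos|force'
```

```text
tool_pos: [0.5348, -0.0925, 0.081]
contact_force: [-0.9, -0.3, 7.0]
tool_pos: [0.5347, -0.0926, 0.0805]
contact_force: [-0.7, 0.1, 9.0]
```

```bash
python3 -m inch '[[0.04,0.014,-0.01,0,0],[0.04,0.014,0,0,0],[0,0,0,0,0]]'|grep -E 'pos|force'
python3 -m inch '[[0.04,0.014,0,0,0],[0.04,0.014,0,0,0],[0,0,0,0,0]]'|grep -E 'pos|force'
```

```text
tool_pos: [0.5349, -0.0925, 0.0801]
contact_force: [-4.4, -0.5, 12.1]
tool_pos: [0.5359, -0.0921, 0.08]
contact_force: [-5.5, -1.0, 12.4]
```

```bash
python3 -m inch '[[0.06,0.021,0,0,0],[0.06,0.021,0,0,0],[0.06,0.021,0,0,0],[0,0,0,0,0]]'|grep -E 'pos|force'
python3 -m inch '[[0.08,0.028,0,0,0],[0.08,0.028,0,0,0],[0.08,0.028,0,0,0],[0,0,0,0,0]]'|grep -E 'pos|force'
```

```text
tool_pos: [0.5405, -0.0905, 0.08]
contact_force: [-5.3, -1.2, 11.7]
tool_pos: [0.5466, -0.0883, 0.08]
contact_force: [-5.1, -0.9, 12.6]
```

```bash
python3 -m inch '[[0.09,0.032,0,0,0],[0.09,0.032,0,0,0],[0.09,0.032,0,0,0],[0.09,0.032,0,0,0],[0,0,0,0,0]]'|grep -E 'pos|force'
python3 -m inch '[[0.09,0.032,0,0,0],[0.09,0.032,0,0,0],[0.09,0.032,0,0,0],[0.09,0.032,0,0,0],[0,0,0,0,0]]'|grep -E 'clock|pos|force'
```

```text
tool_pos: [0.5557, -0.0851, 0.0801]
contact_force: [-4.8, -1.1, 11.3]
clock: 24.95
tool_pos: [0.5648, -0.0819, 0.0801]
contact_force: [-4.8, -0.5, 11.5]
```

```bash
python3 -m inch '[[0.09,0.032,0,0,0],[0.09,0.032,0,0,0],[0.09,0.032,0,0,0],[0.09,0.032,0,0,0],[0,0,0,0,0]]'|grep -E 'pos|force'
python3 -m inch '[[0.09,0.032,0,0,0],[0.09,0.032,0,0,0],[0.09,0.032,0,0,0],[0.09,0.032,0,0,0],[0,0,0,0,0]]'|grep -E 'clock|pos|force'
```

```text
tool_pos: [0.5738, -0.0786, 0.0801]
contact_force: [-5.6, -0.7, 11.9]
clock: 25.95
tool_pos: [0.5829, -0.0754, 0.0801]
contact_force: [-5.4, 0.1, 11.8]
```

```bash
python3 -m inch '[[0.06,0.021,0,0,0],[0.06,0.021,0,0,0],[0.06,0.021,0,0,0],[0,0,0,0,0]]'|grep -E 'pos|force'
python3 -m inch '[[0.04,0.014,0,0,0],[0.04,0.014,0,0,0],[0,0,0,0,0]]'|grep -E 'pos|force'
python3 -m inch '[[0.04,0.014,0,0,0],[0.02,0.007,0,0,0],[0,0,0,0,0]]'|grep -E 'clock|pos|force'
```

```text
tool_pos: [0.5872, -0.0739, 0.0801]
contact_force: [-5.8, -0.6, 11.7]
tool_pos: [0.5891, -0.0732, 0.0801]
contact_force: [-6.3, 0.0, 10.8]
clock: 26.95
tool_pos: [0.5906, -0.0726, 0.0801]
contact_force: [-6.1, -0.4, 11.1]
```

```bash
python3 -m inch '[[0.04,0.014,0,0,0],[0.04,0.014,0,0,0],[0,0,0,0,0]]'|grep -E 'pos|force'
python3 -m inch '[[0.04,0.014,0,0,0],[0,0,0,0,0]]'|grep -E 'clock|pos|force'
```

```text
tool_pos: [0.5926, -0.072, 0.0801]
contact_force: [-6.0, 0.4, 11.1]
clock: 27.45
tool_pos: [0.5934, -0.0717, 0.0801]
contact_force: [-6.1, -0.3, 12.1]
```

```bash
python3 -m inch '[[0.04,0.014,0,0,0],[0,0,0,0,0]]'|grep -E 'pos|force'
python3 -m inch '[[0.04,0.014,0,0,0],[0,0,0,0,0]]'|grep -E 'clock|pos|force'
```

```text
tool_pos: [0.5935, -0.0716, 0.0799]
contact_force: [-7.2, -1.4, 12.8]
clock: 27.85
tool_pos: [0.5936, -0.0716, 0.0798]
contact_force: [-8.9, -1.1, 14.0]
```

The plate has hit the rear stop: the tool stopped moving while the force rose to 9 N horizontal and 14 N press. Lifting off to check.

```bash
python3 -m inch '[[0,0,0.3,0,0],[0,0,1,0,0],[0,0,1,0,0],[0,0,1,0,40],[0,0,1,0,88]]'|grep -E 'pos|force'
python3 -m inch '[[0,0,1,0,88],[0,0,1,0,88],[0,0,0,0,88],[0,0,0,0,88],[0,0,0,0,88]]'|grep -E 'clock|pos|force'
python3 - <<'E'
from h import *
s=snap("wrist"); save(s,"w6.png"); P=cloud(s)
m=(abs(P[...,2]-.0725)<.0025)&(np.hypot(P[...,0]-.5855,P[...,1]+.07)<.13)
print(cv2.minAreaRect(P[m][:,:2].astype(np.float32)))
c,sn=np.cos(np.radians(19.65)),np.sin(np.radians(19.65))
q=P-[.5856,-.074,0]; bx=q[...,0]*c+q[...,1]*sn; by=-q[...,0]*sn+q[...,1]*c
m=(P[...,2]>.06)&(P[...,2]<.067)&(abs(by)<.03)&(bx>-.1)&(bx<.045); print(m.sum(),np.percentile(bx[m],[1,50,99]),np.median(P[m][:,2]))
s=snap("scene"); d=np.abs(s["pixels"].astype(int)-np.load("pics/scene0.npz")["px"]).sum(-1)>90
np.savez("pics/scene1.npz",px=s["pixels"]); cv2.imwrite("pics/s1.png",cv2.resize(s["pixels"][100:384,80:464,::-1],None,fx=1.5,fy=1.5))
E
```

```text
tool_pos: [0.5981, -0.07, 0.1879]
contact_force: [0.2, 0.3, -0.1]
clock: 28.85
tool_pos: [0.5973, -0.07, 0.2358]
contact_force: [-0.0, -0.2, -0.3]
((0.5854871273040771, -0.07409195601940155), (0.21037735044956207, 0.1163589134812355), 19.63432502746582)
4607 [-0.090276    0.00661908  0.04011071] 0.06308040124633246
```

View pics/w6.png

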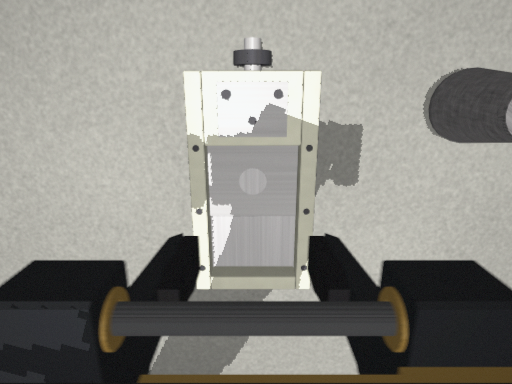

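Run:
```python
from h import *
s=snap("wrist"); c,sn=np.cos(np.radians(19.65)),np.sin(np.radians(19.65))
for n,P in(("start",np.load("pics/w1.npz")["P"]),("now",cloud(s))):
    q=P-[.5856,-.074,0]; bx=q[...,0]*c+q[...,1]*sn; by=-q[...,0]*sn+q[...,1]*c
    m=(P[...,2]>.06)&(P[...,2]<.067)&(abs(by)<.03)&(bx>-.05)&(bx<.045); print(n,np.percentile(bx[m],[.5,2,50,98,99.5]),np.median(P[m][:,2]))
```

```text
start [-0.03067115 -0.02952434  0.00565752  0.03770912  0.03853382] 0.06367395613146742
now [-0.02743078 -0.02636072  0.00807697  0.03937271  0.0402659 ] 0.06351684820393427
```

```bash
python3 -c "
from plant import r
print(r.get_state()['contact_force']); r.finish_job()"
```

```text
[-0.15907568 -0.03436419 -0.39999716]
the job is handed in; nothing more can be done
```

The job is done and handed in at about 29 s of the 67 s allowed. I opened the cover fully, put the small bobbin flat in the well, and dragged the cover shut again over it.

**Opening:** The wrist depth showed the plate from box x -90 to -20 mm, which is fully open.

**Bobbin:** It sits centred within about 1 mm. Its top read 54.8 mm in the wrist depth, which reads about 0.8 mm high, so it is at the expected 54 mm. A plane fit to its top showed no tilt.

**Closing:** The plate stopped against the rear of the pocket. Its front edge measured about -27.4 mm where -28 mm is expected.

**Forces:** The highest reading was about 14 N press with 9 N drag, roughly 17 N combined. I only read the force at the end of each command, so brief peaks between readings were not seen. At hand-in the tool hung clear, with no contact force beyond noise.

**One disagreement:** The same edge measurement at the start put the plate about 2–3 mm further forward than it is now. Either the cover began slightly open or the view was off by that much.

**Not checked:** I did not compare the other items on the bench before and after. The arm stayed well above them, and no unexpected contact force showed.

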